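# Clamp the air nozzle onto the bench dryer

## Task

Fit the loose blue air nozzle to the bench dryer: set its flange flat on the outlet's flange and slide it fully home into the fixed half of the clamp, swing the red clamp half shut around both flanges, then swing the latch lever over until it meets its rubber rest and press it there for a moment with about 1.5 kg of push (15 N). Feel each part home, never press with more than about 2.5 kg (25 N), and leave the grooming things where they are.

Things in the scene. Friction and masses are not known exactly. Their poses are not given: they have to be found in the camera images.
- nozzle: the loose air nozzle, 180 g or so, standing on its flange: steel flange 64 mm diameter and 6 mm thick, with a blue tube above it 38 mm diameter up to 61 mm height. Origin: centre of the flange's underside; z up along the tube. Round, so its yaw does not matter; grip the tube.
- outlet: the bench dryer, fixed. Origin: bench level under the axis of its upright air outlet; z up; +x points from the outlet to the white blower housing (x = 80 to 220 mm, 170 wide, 120 high). Outlet flange: steel, 64 mm diameter, top face at height 80 mm. A fixed aluminium clamp half (outer radius 40.5 mm, height 66 to 93 mm) wraps its +x side, 72 degrees either way; its mouth faces -x.
- outlet_seat (a point): centre of the outlet flange's top face (height 80 mm), where the nozzle's origin belongs; axes as outlet. The fixed half has inner radius 33.5 mm and a top lip down to radius 27 mm, leaving an 8 mm high slot: the nozzle's flange cannot be dropped in; set it down 22 mm short (to -x) and slide it to +x under the lip until it stops, within 2 mm of this point.
- ring (a joint): angle (rad) of the red clamp half, the fixed half's mirror image, about its hinge pin: 0 shut, growing clockwise from above as it opens, at most 1.9. Stays where left. At about 0.035 rad (ear 3 to 4 mm short) it meets a rubber pad that pushes back up to 14 N, then is solid; let go, it springs back to about 0.035, whence the latch draws it shut.
- ring_post (a point): top of the black upright push post (12 mm diameter, height 92 to 140 mm above the bench) on the red half, by which it is swung. With the red half shut it stands at x = -58, y = +10 mm in the frame of outlet, 68 mm from the hinge pin.
- latch (a joint): angle (rad) of the latch lever: 0 when it lies straight to -x over the ears; grows counter-clockwise from above as it opens, at most 1.4. Stays where left. From about 0.3 rad a pin under it (52 mm from the pivot) climbs a ramp on the red half's ear and draws it shut (5 to 12 N at the post); below 0.11 it runs lightly to its rest. If the red half is not shut first the pin misses.
- latch_post (a point): top of the yellow upright push post (12 mm diameter, height 108 to 140 mm above the bench) on the latch lever, 92 mm from the latch pivot; the lever's bar below it is 10 mm wide, height 98 to 108 mm. At 0 rad the post stands at x = -60, y = -47 mm in the frame of outlet.
- pad: rubber pad, 12 x 18 mm, between the two ears of the clamp (x = -4, y = -45, height 80 mm in the frame of outlet); it gives 4 mm under up to 14 N and is then solid
- rest: holder of the rubber rest on the red half; origin with the clamp shut at x = -45, y = -23, height 91 mm in the frame of outlet. From it a black rubber bumper (10 mm wide, 16 high) stands out towards the lever by an amount set differently each time and not measured: the lever meets it somewhere between +0.06 and -0.11 rad, 77 mm from the latch pivot. It gives about 1.5 mm under load.
- pin_brush: metal pin brush lying on the bench, 200 x 55 x 30 mm, a bystander; origin under its middle
- bowl: empty white enamel bowl, 130 mm across, 50 mm high, a bystander
- comb: cherrywood comb lying flat, 170 x 26 x 6 mm, a bystander
- massager: green ribbed silicone massager, 60 mm diameter, 56 mm high, a bystander
- balm_jar: amber balm jar, 60 mm diameter, 55 mm high, a bystander
- hinge_pin (a point): on the upright hinge pin of the red clamp half, at bench level; x = 0, y = +46 mm in the frame of outlet
- latch_pivot (a point): on the upright pivot of the latch lever, at bench level; x = +32, y = -48 mm in the frame of outlet
There are look-alikes about, which are no part of the job. Leave any brown, pink or yellow look-alike of the nozzle alone.

How it is judged:
On the way, in this order (a step that is already met when the one before it is completed fails the run):
1. the nozzle stands flat on the outlet's flange, slid home into the fixed clamp half (horizontal distance between nozzle and outlet_seat below 0.004 m and z of nozzle in the frame of outlet_seat between -0.002 and 0.003 m and angle between nozzle's own z axis and vertical below 0.07 rad), for 0.2 s.
2. the red clamp half is swung shut as far as its pad around both flanges, the nozzle still home (all of step 1 and value of joint ring below 0.06 rad and value of joint latch above 0.3 rad), for 0.2 s.
3. the latch lever, past the ramp, is pressed firmly on its rubber rest (value of joint latch below 0.1 rad and contact force between rest and anything else above 10 N), for 0.2 s.
At the end, for the whole second after the job is handed in: The nozzle stands upright (within 4 degrees) with its flange on the outlet's flange (at most 3 mm above it, within 4 mm of the outlet's axis), the red clamp half is drawn shut (below 0.025 rad), the latch lever lies over past its ramp (below 0.09 rad), and all is at rest (all of step 1 and value of joint ring below 0.025 rad and value of joint latch below 0.09 rad and velocity of joint latch below 0.05 rad/s and linear speed of nozzle below 0.01 m/s); the robot touches nothing.
It fails at once if the nozzle was pressed against the dryer or clamp with more than 45 N (contact force between nozzle and outlet above 45 N).
It fails at once if the red half was rammed on its pad with more than 35 N (contact force between pad and anything else above 35 N).
It fails at once if the latch lever was rammed on its rest with more than 35 N (contact force between rest and anything else above 35 N).
It fails at once if a grooming thing (pin brush, bowl, comb, massager or balm jar) was pushed away by more than 20 mm (distance of any of pin_brush, bowl, comb, massager, balm_jar from where it was at the start of the episode above 0.02 m).
It also fails if it takes over 72 s, if anything falls off the work surface, if the arm or the gripper's body presses on something with over 40 N, if the wrist force passes 120 N, or if a joint passes its speed limit or range.

## Robot

A 7-joint arm with a two-finger parallel gripper is mounted at the origin on the work surface. World frame = base frame: x ahead of the robot, y to its left, z up, the work surface at z = 0. Lengths are in m, angles in rad, forces in N, time in s.
With the tool pointing down it reaches from about 0.4 to 0.85 m from the base axis. Payload 10.4 kg.
Tool frame: the origin (TCP) lies at the very end of the fingers, on their centre line; the grasp point (between the pads) lies 19 mm behind it; x points along the fingers, y is the direction in which the jaws open and shut, and the axes are right-handed (so a half turn about x gives the same grasp; the last joint's range is limited). The gripper opens to 85 mm and grips with 20 to 120 N. Pads are 22 mm wide; open, the fingers measure 114 mm over their backs; the gripper's body (76 mm by 85 mm) begins 54 mm behind the grasp point. The pads swing forward as they close: fully open they stand 13 mm farther back than shut.
Start: joints at [1.107, 0.332, -0.065, 1.46, 0.022, 1.35, -0.088], TCP at [0.267, -0.565, 0.231] pointing down, gripper open.
Joint ranges: [-2.6, 2.6], [-0.5, 2.12], [-1.47, 1.34], [0.16, 2.42], [-1.27, 4.41], [0.06, 2.06], [-2.6, 2.6]. Speed limits (rad/s): [2.22, 2.22, 2.79, 2.79, 3.14, 3.14, 3.14].

## Interface

Orientations are given as a unit quaternion [x, y, z, w].
In Python, from workcell import monitor, camera, ticket, regions_of gives the robot as it stands.
- The arm moves only by the tool step_arm, never from a script. Its argument "increments" is a list of rows, each a list of 5 numbers: the finger opening in m, from 0 to 0.0854, then the shift along the world's x, y, z in m, then the turn about the world's z in rad. A call has 1 to 12 rows; each row shifts and turns the commanded pose from where the row before left it; what a row does not reach is not made up. A row lasts 1/12 s, in which the tool goes at most 41.7 mm and 7.16 degrees, less where a joint would pass 70% of its speed; a pose out of reach is approached as far as the arm can. A call with a gripper value outside its range is refused whole. The fingers move at their own pace and stop on an object; "force" is the grip in N (left out, the last holds). Time passes only in rows, so rows that do not move let the fingers close. It gives the time, the measured TCP pose, the force and the opening at its end, in the units of the state.
- monitor.get_obs(): the state, without advancing time (a new reading comes with each control period).
- camera(name): name is "scene" or "side" or "wrist"; returns a dict with "color" (384x512x3 uint8, red, green, blue), "range_z" (384x512 float32, m along the optical axis (not along the pixel's ray), 0 where there is no reading), "fx", "fy", "cx", "cy" (pixels), "cam_to_world" (4x4, takes a point from camera to world coordinates). Camera axes: x right, y up, looking along -z (the intrinsics and any distortion apply to the point x, -y, -z); pixel columns grow to the right and rows downward; lengths in m; the calibration is good to about 2 mm. A picture is of the moment at which its call begins.
- ticket.hand_in(): hands the job in, once; it reports no verdict.
Trained networks look in a picture, given as the dict that the camera call returned (one of the last four; its "shot" number tells which), for a name from the list of things; names that differ only in an ending like _2 or _b are one class to them, and where a whole thing is asked for, a point or a joint stands for the part that bears it (a point fixed in the world has none). Each returns a list of dicts, best first, with "p" (0 to 1); they miss things now and then, are a little off and sometimes report something else, mostly with a low value. They report only what shows in the picture. A call takes as long as a camera call. They do not tell look-alikes from the thing itself.
- regions_of(picture, query): "region" (384x512 bool, what is visible of it) and "centre" ([row, column] in pixels, amid what is visible of it).
The state is a dict: "clock": time; "joint_pos": joint angles; "joint_velocities": joint speeds; "tau": joint torques, N m; "position": TCP position; "ee_rot": TCP orientation; "ft_force": force on the tool from outside, world axes, zero at the start; "torque": the same for the moment, N m; "grip_width": opening from 0.0 (shut) to 1.0 (fully open).
Only numpy, scipy, OpenCV 4.12 (cv2) and the standard library are available. Lean on these libraries where they do the work, as an engineer would, in place of code of your own. Each camera call takes 0.05 s, during which the arm holds its last target. There are 200 camera calls.

## Working session

There is one attempt and no reset: what is moved stays moved. The work goes in short steps, Python scripts to look and compute and a tool call to move; the robot and the scene stay as the last step left them, time stands still between calls to the robot, and variables do not carry over. Pictures are saved under pics/ and viewed, about 8 in all and at most 12, crops included, and the job is handed in when it is done.

Besides the shell and the picture viewer there is one more tool, called after ">>>" by a JSON object that holds its "op" and its "data", one argument or row to a line. step_arm: Moves the arm, as the interface text tells. Its arguments: {"type":"object","properties":{"increments":{"type":"array"},"force":{"type":"number"}},"required":["increments"]}

```bash
mkdir -p pics; cat > h.py <<'E'
import numpy as np, cv2
from workcell import monitor, camera, ticket, regions_of
def pts(p):
    z=p["range_z"]; v,u=np.mgrid[0:z.shape[0],0:z.shape[1]]
    x=(u-p["cx"])/p["fx"]*z; y=(v-p["cy"])/p["fy"]*z
    P=np.stack([x,-y,-z,np.ones_like(z)],-1)@p["cam_to_world"].T
    P=P[...,:3]; P[z==0]=np.nan
    return P
def save(p,n): cv2.imwrite("pics/"+n,p["color"][...,::-1])
def crop(p,n,r0,r1,c0,c1,s): cv2.imwrite("pics/"+n,cv2.resize(p["color"][r0:r1,c0:c1,::-1],None,fx=s,fy=s,interpolation=cv2.INTER_CUBIC))
def state():
    o=monitor.get_obs(); print({k:np.round(o[k],3).tolist() for k in ("clock","position","ee_rot","ft_force","grip_width","joint_pos")})
E
python3 - <<'E'
from h import *
state()
a=camera("scene"); b=camera("side")
print([k for k in a],a["shot"])
cv2.imwrite("pics/a.png",np.hstack([cv2.resize(a["color"],(400,300)),cv2.resize(b["color"],(400,300))])[...,::-1])
save(a,"scene.png"); save(b,"side.png")
for nm,p in(("scene",a),("side",b)):
    P=pts(p); print(nm,p["cam_to_world"][:3,3].round(3))
    for q in["nozzle","outlet","ring","ring_post","latch","latch_post","rest","pin_brush","bowl","comb","massager","balm_jar"]:
        for r in regions_of(p,q):
            if r["p"]<.15: continue
            m=r["region"]; w=P[m]; 
            print(q,round(r["p"],2),np.round(r["centre"]),m.sum(),np.nanmedian(w,0).round(3),np.nanmin(w,0).round(3),np.nanmax(w,0).round(3),np.median(p["color"][m],0))
E
```

```text
{'clock': 0.0, 'position': [0.266, -0.565, 0.231], 'ee_rot': [-0.69, -0.155, 0.69, -0.154], 'ft_force': [0.935, -0.228, -0.651], 'grip_width': 1.003, 'joint_pos': [1.107, 0.333, -0.065, 1.461, 0.022, 1.35, -0.088]}
['color', 'range_z', 'fx', 'fy', 'cx', 'cy', 'cam_to_world', 'shot'] 1
scene [0.914 0.588 1.134]
nozzle 0.82 [181. 237.] 260 [ 0.479 -0.193  0.025] [ 0.442 -0.236 -0.002] [ 0.504 -0.171  0.067] [110.  68.  45.]
nozzle 0.67 [152. 227.] 243 [ 0.436 -0.332  0.025] [ 0.384 -0.392 -0.004] [ 0.462 -0.31   0.07 ] [ 99.  88. 126.]
nozzle 0.65 [137. 213.] 227 [ 0.43  -0.441  0.023] [ 0.386 -0.493 -0.005] [ 0.454 -0.417  0.066] [173. 146.   0.]
nozzle 0.49 [137. 248.] 227 [ 0.32  -0.361  0.023] [ 0.278 -0.411 -0.003] [ 0.345 -0.341  0.067] [172. 101. 120.]
outlet 0.62 [224. 193.] 4503 [ 0.717 -0.068  0.104] [ 0.452 -0.343 -0.005] [ 0.824 -0.     0.143] [157. 143. 142.]
ring 0.84 [211. 251.] 324 [ 0.549 -0.038  0.092] [ 0.472 -0.111 -0.002] [ 0.601 -0.003  0.142] [140.5  51.   43. ]
ring_post 0.8 [209. 249.] 303 [ 0.55  -0.037  0.092] [ 0.465 -0.115 -0.005] [ 0.599 -0.003  0.142] [14
[... 2257 characters left out ...]
0.038 0.032] [173.  173.  178.5]
pin_brush 0.23 [282. 145.] 762 [0.675 0.229 0.002] [ 0.6    0.166 -0.004] [0.755 0.275 0.007] [128.  58.  35.]
bowl 0.64 [170. 259.] 535 [ 0.633 -0.416  0.031] [ 0.577 -0.448 -0.003] [ 0.701 -0.32   0.05 ] [235. 240. 238.]
comb 0.84 [281. 146.] 825 [0.675 0.228 0.002] [ 0.58   0.164 -0.004] [0.764 0.321 0.054] [130.  59.  36.]
comb 0.43 [169. 243.] 112 [ 0.617 -0.196  0.105] [ 0.604 -0.37  -0.003] [ 0.7   -0.14   0.134] [129.  132.5  92. ]
massager 0.87 [294. 234.] 840 [0.465 0.225 0.016] [ 0.439  0.131 -0.004] [0.521 0.247 0.056] [ 52. 188.  91.]
balm_jar 0.88 [322. 151.] 1100 [0.573 0.358 0.041] [ 0.551  0.284 -0.004] [0.65  0.377 0.056] [158.5 154.  147. ]
```

```bash
python3 - <<'E'
import cv2,numpy as np
a=cv2.imread("pics/scene.png")[110:250,140:300]; b=cv2.imread("pics/side.png")[140:280,190:390]
a=cv2.resize(a,(640,560),interpolation=cv2.INTER_CUBIC); cv2.imwrite("pics/c1.png",a)
cv2.imwrite("pics/c2.png",cv2.resize(b,(800,560),interpolation=cv2.INTER_CUBIC))
E
```

```text
(no output)
```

View pics/c1.png

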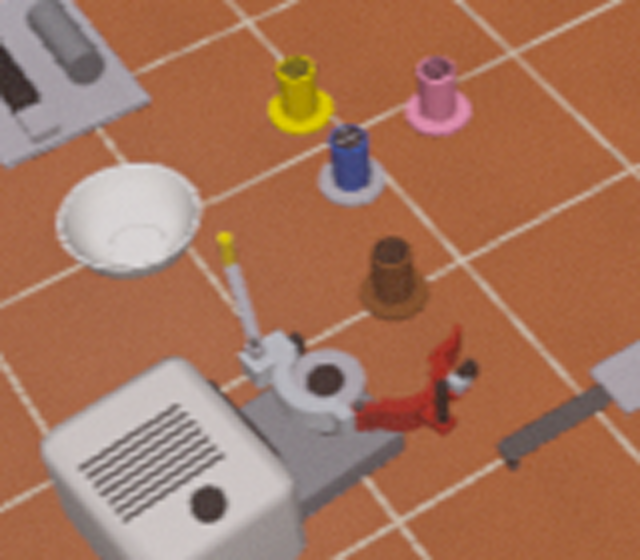

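View pics/c2.png

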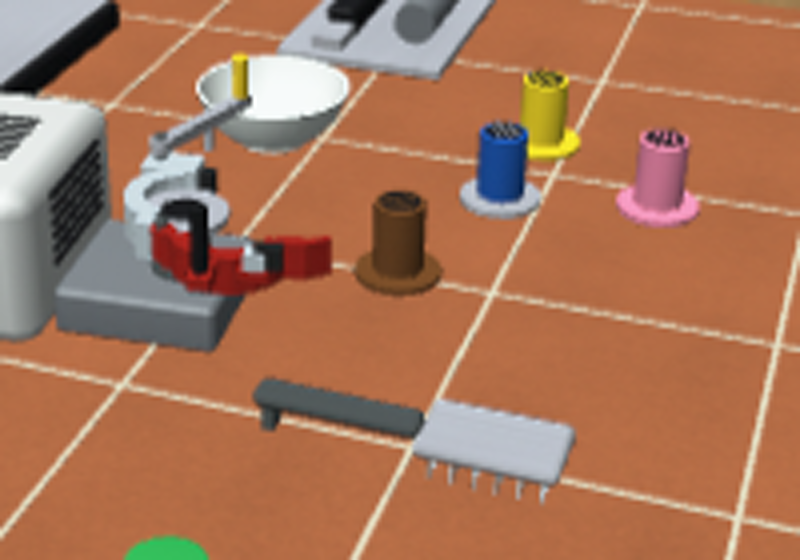

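```bash
python3 - <<'E'
from h import *
from scipy.optimize import least_squares
for nm in("scene","side"):
    p=camera(nm); P=pts(p); C=p["color"].astype(int); hsv=cv2.cvtColor(p["color"],cv2.COLOR_RGB2HSV)
    X,Y,Z=P[...,0],P[...,1],P[...,2]
    # bench bias
    m=(X>.3)&(X<.42)&(Y>-.3)&(Y<-.1)&(abs(Z)<.02); print(nm,"bench z",np.median(Z[m]),Z[m].std())
    # nozzle
    m=(hsv[...,0]>105)&(hsv[...,0]<130)&(hsv[...,1]>120)&(abs(X-.43)<.06)&(abs(Y+.335)<.06)&(Z>.012)&(Z<.055)
    w=P[m]; cam=p["cam_to_world"][:3,3]
    r=least_squares(lambda c:np.hypot(w[:,0]-c[0],w[:,1]-c[1])-.019,[.43,-.335],loss="soft_l1",f_scale=.001); print("nozzle",m.sum(),r.x.round(4))
    m=(abs(X-.43)<.08)&(abs(Y+.335)<.08)&(Z>.057)&(Z<.066); print(" top",m.sum(),P[m].mean(0).round(4),Z[m].max())
    # housing top
    m=(X>.6)&(Z>.112)&(Z<.126)&(abs(Y+.07)<.2)&(hsv[...,1]<60)
    w=P[m]; rc=cv2.minAreaRect(w[:,:2].astype(np.float32)*1000); print("housing",m.sum(),np.round(rc[0],1),np.round(rc[1],1),rc[2],np.median(w[:,2]))
    # posts
    m=(Z>.112)&(Z<.139)&(X>.45)&(X<.72)&(Y<-.1)&(Y>-.3)&(hsv[...,1]>120); w=P[m]; print("yellow",m.sum(),w.mean(0).round(4) if len(w) else 0)
    m=(Z>.105)&(Z<.146)&(X>.45)&(X<.62)&(Y<.03)&(Y>-.1); w=P[m]; print("black",m.sum(),w.mean(0).round(4),w.min(0),w.max(0))
    # flange top / hole
    for lo,hi in((.075,.085),(.089,.098)):
        m=(Z>lo)&(Z<hi)&(X>.5)&(X<.72)&(Y>-.2)&(Y<.03)&(hsv[...,1]<80); w=P[m]; print(lo,m.sum(),w.mean(0).round(4),w.min(0).round(3),w.max(0).round(3))
    np.savez(nm+".npz",P=P,C=p["color"])
print(cam)
E
```

```text
scene bench z 0.0003240843489735745 0.002423493432420897
nozzle 26 [ 0.4302 -0.345 ]
 top 57 [ 0.4315 -0.3415  0.0615] 0.065769694623383
housing 1834 [ 711.4 -104.7] [209.8 185.5] 6.0151753425598145 0.11943350498284078
yellow 21 [ 0.611  -0.2348  0.127 ]
black 50 [ 0.535  -0.0171  0.1203] [ 0.50096582 -0.03844087  0.10505538] [ 0.55328998 -0.00425868  0.14195725]
0.075 255 [ 0.6085 -0.0979  0.0801] [ 0.568 -0.154  0.075] [ 0.719 -0.008  0.085]
0.089 212 [ 0.6262 -0.0989  0.0932] [ 0.506 -0.165  0.089] [ 0.72  -0.006  0.098]
side bench z -0.002269249108150073 0.0012528318515013011
nozzle 137 [ 0.4315 -0.3431]
 top 47 [ 0.4301 -0.3388  0.0591] 0.06282699669956748
housing 1112 [1149.7 -131. ] [173.3 966.9] 83.68743896484375 0.11742310552449403
yellow 37 [ 0.608  -0.2335  0.1256]
black 68 [ 0.5427 -0.0086  0.1223] [ 0.5025335  -0.03339179  0.10518822] [ 0.55247721 -0.00284687  0.13889505]
0.075 311 [ 0.6348 -0.0879  0.0792] [ 0.566 -0.196  0.075] [ 0.719 -0.005  0.085]
0.089 306 [ 0.637  -0.0837  0.0923] [ 0.5   -0.199  0.089] [ 0.719 -0.004  0.098]
[0.16730342 0.84024392 0.63287811]
```

```bash
python3 - <<'E'
from h import *
from scipy.spatial.transform import Rotation as R
o=monitor.get_obs(); print(R.from_quat(o["ee_rot"]).as_matrix().round(3))
p=camera("wrist"); print(p["cam_to_world"].round(3),p["fx"],p["fy"],p["cx"],p["cy"])
E
```

```text
[[ 0.     0.427 -0.904]
 [-0.    -0.904 -0.427]
 [-1.     0.    -0.   ]]
[[ 0.428  0.862  0.273  0.338]
 [-0.904  0.408  0.129 -0.533]
 [ 0.    -0.302  0.953  0.374]
 [ 0.     0.     0.     1.   ]] 272.38475123298804 272.38475123298804 252.92877111511945 188.87614124845763
```

>>> {"op": "step_arm", "data": {
  "increments": [
    [0.085,0.025,0.03,0.01,0],
    [0.085,0.025,0.03,0.01,0],
    [0.085,0.025,0.03,0.01,0],
    [0.085,0.025,0.03,0.01,0],
    [0.085,0.025,0.03,0.01,0],
    [0.085,0.025,0.03,0.01,0],
    [0.085,0.025,0.03,0.01,0],
    [0.085,0.025,0.03,0.01,0],
    [0.085,0.025,0.03,0.01,0],
    [0.085,0.0,0.03,0.01,0],
    [0.085,0.0,0.03,0,0],
    [0.085,0,0,0,0]
  ]
}}

```text
clock: 2.45
position: [0.4936, -0.2285, 0.3327]
ee_rot: [0.69, 0.158, -0.688, 0.157]
ft_force: [0.4, 0.2, -0.8]
grip_width: 0.996
```

```bash
python3 - <<'E'
from h import *
p=camera("wrist"); P=pts(p); save(p,"w1.png"); np.savez("w1.npz",P=P,**p)
print(p["cam_to_world"][:3,3])
X,Y,Z=P[...,0],P[...,1],P[...,2]; m=abs(Z)<.02; print(np.median(Z[m]),Z[m].std())
E
```

```text
[ 0.56413674 -0.19591206  0.47563493]
-2.1047415563912875e-05 0.003351909030428318
```

View pics/w1.png

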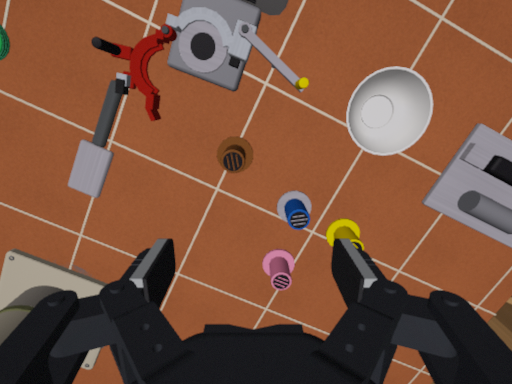

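```bash
cat >> h.py <<'E'
def onplane(p,u,v,z):
    d=np.array([(u-p["cx"])/p["fx"],-(v-p["cy"])/p["fy"],-1.]); T=p["cam_to_world"]; d=T[:3,:3]@d
    return T[:3,3]+d*(z-T[2,3])/d[2]
def proj(p,W):
    T=p["cam_to_world"]; c=(np.asarray(W,float)-T[:3,3])@T[:3,:3]
    return np.stack([p["cx"]+p["fx"]*c[...,0]/-c[...,2],p["cy"]-p["fy"]*c[...,1]/-c[...,2]],-1)
E
python3 - <<'E'
from h import *
from scipy.optimize import least_squares
p=dict(np.load("w1.npz")); P=p["P"]; img=p["color"]; hsv=cv2.cvtColor(img,cv2.COLOR_RGB2HSV)
X,Y,Z=P[...,0],P[...,1],P[...,2]
b=(hsv[...,0]>105)&(hsv[...,0]<130)&(hsv[...,1]>120); b[:180]=0;b[235:]=0;b[:,:270]=0;b[:,320:]=0
w=P[b&(Z>.012)&(Z<.055)]
r=least_squares(lambda c:np.hypot(w[:,0]-c[0],w[:,1]-c[1])-.019,[.43,-.34],loss="soft_l1",f_scale=.001); print("tube",len(w),r.x.round(4))
# silhouettes: flange disc + tube rendered, IoU search
near=np.zeros(b.shape,bool); near[180:235,270:322]=1
fg=near&((hsv[...,1]<90)|b|(hsv[...,2]<60)); 
n,l,s,c=cv2.connectedComponentsWithStats(fg.astype(np.uint8)); k=1+np.argmax(s[1:,4]); fg=l==k
t=np.linspace(0,2*np.pi,60)
def sil(x,y):
    m=np.zeros(b.shape,np.uint8)
    for rad,zs in((.032,(0,.006)),(.019,(.006,.061))):
        W=np.concatenate([np.c_[x+rad*np.cos(t),y+rad*np.sin(t),0*t+z] for z in zs])
        h=cv2.convexHull(np.round(proj(p,W)*16).astype(np.int32)); cv2.fillConvexPoly(m,h,1,shift=4)
    return m>0
best=max(((sil(x,y)&fg).sum()/(sil(x,y)|fg).sum(),x,y) for x in np.arange(.42,.445,.001) for y in np.arange(-.355,-.325,.001)); print(best,fg.sum())
big=cv2.resize(img[0:130,80:320,::-1],None,fx=3.3,fy=3.3,interpolation=cv2.INTER_CUBIC); cv2.imwrite("pics/w1c.png",big)
E
```

```text
tube 175 [ 0.432 -0.343]
(np.float64(0.8510121457489879), np.float64(0.431), np.float64(-0.344)) 1160
```

View pics/w1c.png

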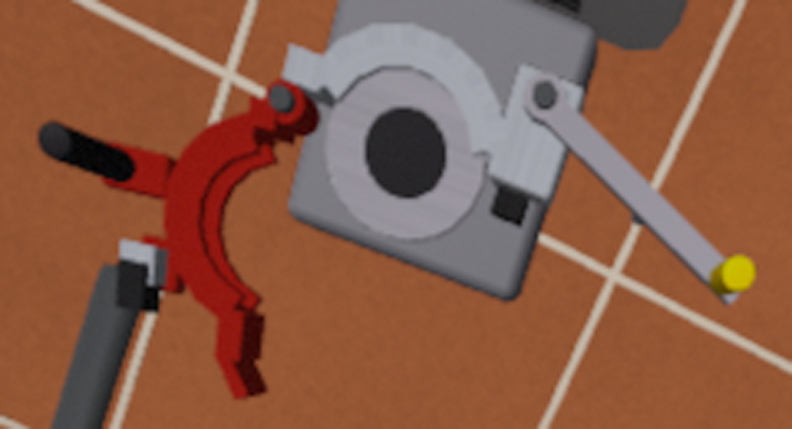

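```bash
python3 - <<'E'
from h import *
p=dict(np.load("w1.npz")); P=p["P"]
f=lambda c,r:(80+c/3.3,r/3.3)
for n,c,z in(("hole",(405,152),.08),("hinge",(281,97),.095),("pivot",(545,95),.112),("blackpost",(57,137),.14),("yellow",(739,272),.14),("flangeL",(327,145),.08),("flangeR",(484,170),.08),("flBottom",(400,240),.08)):
    u,v=f(*c); print(n,onplane(p,u,v,z).round(4), "depth z",np.nanmedian(P[int(v)-1:int(v)+2,int(u)-1:int(u)+2,:],(0,1)).round(4))
E
```

```text
hole [ 0.5998 -0.1058  0.08  ] depth z [ 0.5994 -0.1052  0.0798]
hinge [ 0.5954 -0.0602  0.095 ] depth z [ 0.5955 -0.0607  0.0971]
pivot [ 0.6357 -0.1511  0.112 ] depth z [ 0.6363 -0.1506  0.1122]
blackpost [ 0.5479 -0.0129  0.14  ] depth z [ 0.5483 -0.0128  0.1404]
yellow [ 0.6103 -0.2388  0.14  ] depth z [ 0.6102 -0.2376  0.1399]
flangeL [ 0.5887 -0.0771  0.08  ] depth z [ 0.5897 -0.0764  0.0804]
flangeR [ 0.6076 -0.1366  0.08  ] depth z [ 0.608  -0.1349  0.0793]
flBottom [ 0.5692 -0.1164  0.08  ] depth z [ 0.5702 -0.1146  0.0771]
```

>>> {"op": "step_arm", "data": {
  "increments": [
    [0.085,-0.01,-0.02,-0.03,0],
    [0.085,-0.01,-0.02,-0.03,0],
    [0.085,-0.01,-0.02,-0.03,0],
    [0.085,-0.01,-0.02,-0.03,0],
    [0.085,-0.01,-0.02,-0.03,0],
    [0.085,-0.012,-0.015,-0.03,0],
    [0.085,0,0,-0.03,0],
    [0.085,0,0,-0.03,0],
    [0.085,0,0,-0.03,0],
    [0.085,0,0,-0.02,0],
    [0.085,0,0,-0.018,0],
    [0.085,0,0,0,0]
  ]
}}

```text
clock: 3.5
position: [0.4269, -0.3498, 0.0195]
ee_rot: [-0.689, -0.156, 0.692, -0.153]
ft_force: [-0.5, -0.3, -0.5]
grip_width: 0.995
```

>>> {"op": "step_arm", "data": {
  "increments": [
    [0.085,0.0045,0.006,0.004,0],
    [0.085,0,0,0,0]
  ]
}}

```text
clock: 3.67
position: [0.4358, -0.344, 0.0291]
ee_rot: [0.691, 0.154, -0.689, 0.155]
ft_force: [0.3, -0.6, 0.5]
grip_width: 0.989
```

```bash
python3 - <<'E'
from h import *
from scipy.spatial.transform import Rotation as R
state()
h=np.array([.5954,-.0602]);v=np.array([.6357,-.1511]);o=np.array([.5998,-.1058])
# fit outlet frame
A=np.array([[0,46],[32,-48],[0,0]])/1000; B=np.array([h,v,o]); a=A-A.mean(0); b=B-B.mean(0)
th=np.arctan2((a[:,0]*b[:,1]-a[:,1]*b[:,0]).sum(),(a*b).sum()); M=np.array([[np.cos(th),-np.sin(th)],[np.sin(th),np.cos(th)]])
t=B.mean(0)-M@A.mean(0); print("yaw",th,"t",t,"res",((A@M.T+t)-B).round(4))
H=M@[0,.046]+t; V=M@[.032,-.048]+t
L=lambda w:(np.array(w)-t)@M
bp=L([.5479,-.0129]); d=bp-[0,.046]; print("ring post local",bp,np.hypot(*d)); d0=np.array([-.058,-.036]); print("ring",np.arctan2(d0[1],d0[0])-np.arctan2(d[1],d[0]))
yp=L([.6103,-.2388]); d=yp-[.032,-.048]; print("latch post local",yp,np.hypot(*d),"latch",np.arctan2(d[1],d[0])%(2*np.pi)-np.arctan2(.001,-.092))
print("xdir",M[:,0],"seat-22",M@[-.022,0]+t,"closed ringpost",M@[-.058,.01]+t,"closed latch",M@[-.06,-.047]+t)
E
```

```text
{'clock': 3.667, 'position': [0.436, -0.344, 0.029], 'ee_rot': [0.691, 0.154, -0.689, 0.155], 'ft_force': [0.323, -0.611, 0.47], 'grip_width': 0.989, 'joint_pos': [0.777, 0.394, -0.225, 1.843, 0.108, 0.914, -0.626]}
yaw 0.08861685869549767 t [ 0.59961619 -0.10597996] res [[ 0.0001  0.    ]
 [ 0.      0.0001]
 [-0.0002 -0.0002]]
ring post local [-0.0432756   0.09729165] 0.06710894750677009
ring -4.857729888444305
latch post local [-0.00111281 -0.13324439] 0.09144979373552732 latch 1.2111593319097729
xdir [0.9960761  0.08850092] seat-22 [ 0.57770251 -0.10792698] closed ringpost [ 0.54095876 -0.10115225] closed latch [ 0.54401117 -0.15810559]
```

>>> {"op": "step_arm", "data": {
  "increments": [
    [0.085,-0.003,0,-0.003,0],
    [0.085,0,0,0,0],
    [0.03,0,0,0,0],
    [0.03,0,0,0,0],
    [0.03,0,0,0,0],
    [0.03,0,0,0,0],
    [0.03,0,0,0,0],
    [0.03,0,0,0,0],
    [0.03,0,0,0,0],
    [0.03,0,0,0,0]
  ],
  "force": 60
}}

```text
clock: 4.5
position: [0.4314, -0.3445, 0.0247]
ee_rot: [0.69, 0.154, -0.69, 0.155]
ft_force: [-0.7, -0.1, 5.3]
grip_width: 0.428
```

>>> {"op": "step_arm", "data": {
  "increments": [
    [0.03,0,0,0.03,0],
    [0.03,0,0,0.035,0],
    [0.03,0,0,0.03,0],
    [0.03,0.014,0.023,0.025,0],
    [0.03,0.018,0.03,0,0],
    [0.03,0.018,0.03,0,0],
    [0.03,0.018,0.03,0,0],
    [0.03,0.018,0.03,0,0],
    [0.03,0.018,0.03,0,0],
    [0.03,0.018,0.03,0,0],
    [0.03,0.014,0.023,0,0],
    [0.03,0.008,0.01,0,0]
  ]
}}

```text
clock: 5.5
position: [0.5763, -0.1034, 0.1439]
ee_rot: [0.69, 0.157, -0.69, 0.156]
ft_force: [-0.1, 0.6, -2.2]
grip_width: 0.428
```

>>> {"op": "step_arm", "data": {
  "increments": [
    [0.03,0,0,0,0],
    [0.03,0,0,0,0]
  ]
}}

```text
clock: 5.67
position: [0.5749, -0.1083, 0.1437]
ee_rot: [-0.69, -0.155, 0.69, -0.155]
ft_force: [0.0, -1.7, -2.3]
grip_width: 0.43
```

```bash
python3 - <<'E'
from h import *
state()
p=camera("wrist"); P=pts(p); save(p,"w2.png"); np.savez("w2.npz",P=P,**p)
W={"hole":[.5996,-.106,.08],"hinge":[.5954,-.0602,.095],"pivot":[.6357,-.1511,.112],"yellow":[.6103,-.2388,.14],"black":[.5479,-.0129,.14]}
im=p["color"][...,::-1].copy()
for n,w in W.items():
    q=proj(p,w); print(n,q.round(1)); cv2.drawMarker(im,tuple(int(i) for i in q.round()),(0,255,0),0,9,1)
cv2.imwrite("pics/w2.png",cv2.resize(im,(768,576),interpolation=cv2.INTER_CUBIC))
E
```

```text
{'clock': 5.667, 'position': [0.575, -0.108, 0.144], 'ee_rot': [-0.69, -0.155, 0.69, -0.155], 'ft_force': [0.002, -1.691, -2.308], 'grip_width': 0.43, 'joint_pos': [0.429, 0.337, -0.388, 1.663, 0.136, 1.17, -1.122]}
hole [262.  175.9]
hinge [202.3 159.8]
pivot [349.4 168.9]
yellow [463.3 273.7]
black [ 82.1 213.8]
```

View pics/w2.png

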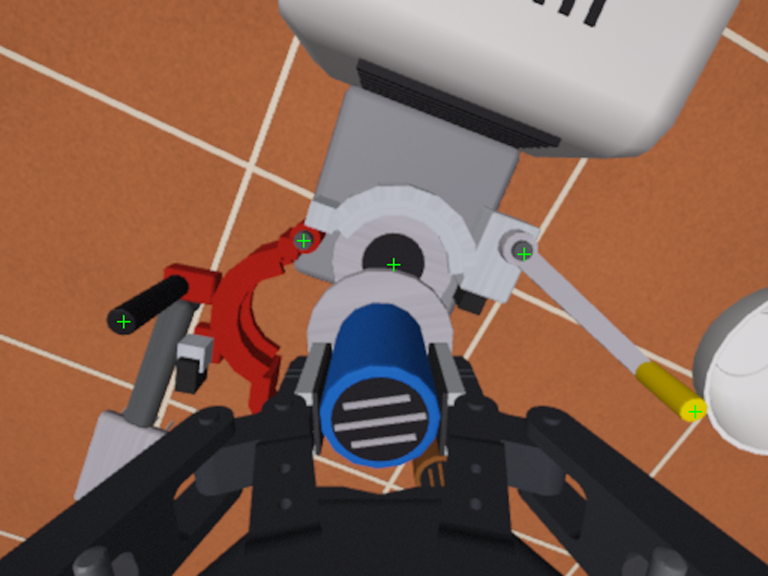

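```bash
python3 - <<'E'
from h import *
p=dict(np.load("w2.npz"))
print("tube top",onplane(p,380/1.5,415/1.5,.180), "red ear",onplane(p,277/1.5,365/1.5,.093),onplane(p,255/1.5,410/1.5,.093))
for c in((307,328),(452,325)): print("flange edge",onplane(p,c[0]/1.5,c[1]/1.5,.125))
E
```

```text
tube top [ 0.57775262 -0.10878001  0.18      ] red ear [ 0.52627505 -0.0728447   0.093     ] [ 0.49505865 -0.07189985  0.093     ]
flange edge [ 0.56832919 -0.07861062  0.125     ]
flange edge [ 0.59626529 -0.13418747  0.125     ]
```

>>> {"op": "step_arm", "data": {
  "increments": [
    [0.03,0,0,-0.02,0],
    [0.03,0,0,-0.008,0],
    [0.03,0,0,-0.004,0],
    [0.03,0,0,0,0]
  ]
}}

```text
clock: 6.05
position: [0.574, -0.1093, 0.1112]
ee_rot: [-0.689, -0.154, 0.691, -0.154]
ft_force: [-0.8, 0.8, -1.4]
grip_width: 0.428
```

>>> {"op": "step_arm", "data": {
  "increments": [
    [0.03,0,0,-0.002,0],
    [0.03,0,0,-0.002,0],
    [0.03,0,0,-0.001,0],
    [0.03,0,0,0,0]
  ]
}}

```text
clock: 6.38
position: [0.5753, -0.1083, 0.1075]
ee_rot: [0.69, 0.155, -0.69, 0.155]
ft_force: [-0.0, -0.1, -1.9]
grip_width: 0.433
```

>>> {"op": "step_arm", "data": {
  "increments": [
    [0.03,0,0,-0.001,0],
    [0.03,0,0,-0.001,0],
    [0.03,0,0,0,0]
  ]
}}

```text
clock: 6.63
position: [0.5752, -0.1082, 0.1052]
ee_rot: [-0.69, -0.155, 0.69, -0.155]
ft_force: [-0.2, 0.5, -1.5]
grip_width: 0.429
```

>>> {"op": "step_arm", "data": {
  "increments": [
    [0.03,0,0,-0.001,0],
    [0.03,0,0,0,0]
  ]
}}

```text
clock: 6.8
position: [0.5753, -0.1082, 0.1048]
ee_rot: [0.69, 0.155, -0.69, 0.155]
ft_force: [-2.2, 0.6, 3.1]
grip_width: 0.43
```

>>> {"op": "step_arm", "data": {
  "increments": [
    [0.03,0.004,0.0004,0,0],
    [0.03,0.004,0.0003,0,0],
    [0.03,0.003,0.0003,0,0],
    [0.03,0.002,0.0002,0,0],
    [0.03,0.002,0.0001,0,0],
    [0.03,0,0,0,0]
  ]
}}

```text
clock: 7.3
position: [0.5909, -0.1071, 0.1048]
ee_rot: [0.69, 0.154, -0.69, 0.155]
ft_force: [-2.5, 0.2, 5.4]
grip_width: 0.432
```

>>> {"op": "step_arm", "data": {
  "increments": [
    [0.03,0.002,0.0002,0,0],
    [0.03,0.001,0.0001,0,0],
    [0.03,0,0,0,0]
  ]
}}

```text
clock: 7.55
position: [0.5937, -0.1069, 0.1048]
ee_rot: [0.69, 0.154, -0.69, 0.155]
ft_force: [-3.3, -0.2, 6.1]
grip_width: 0.432
```

>>> {"op": "step_arm", "data": {
  "increments": [
    [0.03,0.001,0.0001,0,0],
    [0.03,0.001,0.0001,0,0],
    [0.03,0,0,0,0]
  ]
}}

```text
clock: 7.8
position: [0.5956, -0.1067, 0.1048]
ee_rot: [0.69, 0.154, -0.69, 0.155]
ft_force: [-3.3, -0.5, 6.0]
grip_width: 0.429
```

>>> {"op": "step_arm", "data": {
  "increments": [
    [0.03,0.001,0.0001,0,0],
    [0.03,0,0,0,0]
  ]
}}

```text
clock: 7.97
position: [0.5966, -0.1067, 0.1048]
ee_rot: [0.69, 0.154, -0.69, 0.155]
ft_force: [-2.8, -0.8, 5.5]
grip_width: 0.429
```

>>> {"op": "step_arm", "data": {
  "increments": [
    [0.03,0.001,0.0001,0,0],
    [0.03,0,0,0,0]
  ]
}}

```text
clock: 8.13
position: [0.5976, -0.1066, 0.1048]
ee_rot: [0.69, 0.154, -0.69, 0.155]
ft_force: [-3.6, -1.7, 5.9]
grip_width: 0.428
```

>>> {"op": "step_arm", "data": {
  "increments": [
    [0.03,0.001,0.0001,0,0],
    [0.03,0,0,0,0]
  ]
}}

```text
clock: 8.3
position: [0.5986, -0.1064, 0.1048]
ee_rot: [0.69, 0.154, -0.69, 0.155]
ft_force: [-3.8, -1.0, 6.2]
grip_width: 0.43
```

>>> {"op": "step_arm", "data": {
  "increments": [
    [0.03,0.001,0.0001,0,0],
    [0.03,0,0,0,0]
  ]
}}

```text
clock: 8.47
position: [0.599, -0.1064, 0.1048]
ee_rot: [-0.69, -0.154, 0.69, -0.155]
ft_force: [-7.4, 0.2, 8.9]
grip_width: 0.429
```

>>> {"op": "step_arm", "data": {
  "increments": [
    [0.03,-0.0005,0,0.0005,0],
    [0.055,0,0,0,0],
    [0.055,0,0,0,0],
    [0.055,0,0,0,0],
    [0.055,0,0,0,0]
  ]
}}

```text
clock: 8.88
position: [0.5989, -0.1059, 0.1047]
ee_rot: [0.69, 0.155, -0.69, 0.155]
ft_force: [0.0, 0.8, 0.7]
grip_width: 0.644
```

>>> {"op": "step_arm", "data": {
  "increments": [
    [0.055,0,0,0.005,0],
    [0.055,0,0,0.015,0],
    [0.055,0,0,0.025,0],
    [0.055,0,0,0.035,0],
    [0.055,0,0,0.035,0],
    [0.055,-0.02,0,0.03,0],
    [0.0,-0.02,0,0.0,0],
    [0.0,0,0,0,0]
  ]
}}

```text
clock: 9.55
position: [0.5577, -0.1063, 0.2529]
ee_rot: [0.691, 0.154, -0.689, 0.155]
ft_force: [1.0, -0.7, -1.3]
grip_width: 0.37
```

```bash
python3 - <<'E'
from h import *
from scipy.optimize import least_squares
state()
M=np.array([[np.cos(.0886),-np.sin(.0886)],[np.sin(.0886),np.cos(.0886)]]);t=np.array([.5996,-.106])
for n in("wrist","scene","side"):
    p=camera(n);P=pts(p); hsv=cv2.cvtColor(p["color"],cv2.COLOR_RGB2HSV); Z=P[...,2]
    b=(hsv[...,0]>103)&(hsv[...,0]<132)&(hsv[...,1]>110)&(np.hypot(P[...,0]-.6,P[...,1]+.106)<.05)
    w=P[b&(Z>.09)&(Z<.138)]
    if len(w)>10:
        r=least_squares(lambda c:np.hypot(w[:,0]-c[0],w[:,1]-c[1])-.019,[.6,-.106],loss="soft_l1",f_scale=.001); print(n,len(w),r.x.round(4),((r.x-t)@M).round(4))
    top=P[(np.hypot(P[...,0]-.6,P[...,1]+.106)<.022)&(Z>.13)&(Z<.15)]; print("top z",np.median(top[:,2]) if len(top) else 0,len(top))
    if n=="wrist": p0=p;np.savez("w3.npz",P=P,**p)
im=p0["color"][...,::-1].copy()
c=np.linspace(0,2*np.pi,80)
for rr,z in((.019,.141),(.032,.086)):
    q=proj(p0,np.c_[t[0]+rr*np.cos(c),t[1]+rr*np.sin(c),0*c+z]); cv2.polylines(im,[np.round(q).astype(np.int32)],True,(0,255,0),1)
cv2.imwrite("pics/w3.png",cv2.resize(im,(768,576),interpolation=cv2.INTER_CUBIC))
E
```

```text
{'clock': 9.55, 'position': [0.558, -0.106, 0.253], 'ee_rot': [0.691, 0.154, -0.689, 0.155], 'ft_force': [1.024, -0.748, -1.284], 'grip_width': 0.37, 'joint_pos': [0.447, 0.218, -0.396, 1.571, 0.087, 1.365, -1.088]}
wrist 83 [ 0.6001 -0.1067] [ 0.0004 -0.0008]
top z 0.14122928285303532 1263
scene 62 [ 0.5995 -0.1082] [-0.0003 -0.0022]
top z 0.1410806739431425 108
side 214 [ 0.5992 -0.1064] [-0.0004 -0.0004]
top z 0.1385582385383435 100
```

View pics/w3.png

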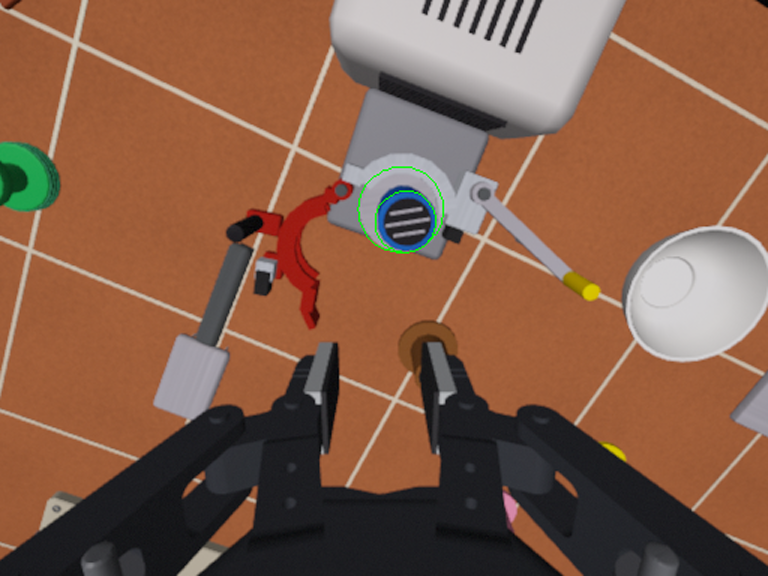

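>>> {"op": "step_arm", "data": {
  "increments": [
    [0.0,0.002,0.015,0,-0.102],
    [0.0,0.002,0.015,0,-0.102],
    [0.0,0.002,0.015,0,-0.102],
    [0.0,0.002,0.015,0,-0.102],
    [0.0,0.002,0.015,0,-0.102],
    [0.0,0.002,0.015,0,-0.102],
    [0.0,0.002,0.015,0,-0.102],
    [0.0,0.001,0.013,-0.01,-0.102],
    [0.0,0,0,-0.02,-0.102],
    [0.0,0,0,-0.03,-0.102],
    [0.0,0,0,-0.03,-0.102],
    [0.0,0,0,0,-0.102]
  ]
}}

```text
clock: 10.7
position: [0.5707, 0.012, 0.1527]
ee_rot: [-0.65, 0.273, 0.656, 0.27]
ft_force: [-0.9, -0.4, -0.9]
grip_width: -0.0
```

>>> {"op": "step_arm", "data": {
  "increments": [
    [0.0,0,0,0,0]
  ]
}}

```text
clock: 10.78
position: [0.5727, 0.0122, 0.157]
ee_rot: [-0.651, 0.272, 0.655, 0.271]
ft_force: [0.2, -0.7, 0.2]
grip_width: 0.006
```

```bash
cat > ring.py <<'E'
import numpy as np,sys
# commanded arc: hinge, radius, standoff
H=np.array([.5955,-.0602])
def T(th,off,r=.067): th=np.radians(th); return H+r*np.array([np.cos(th),np.sin(th)])-off*np.array([-np.sin(th),np.cos(th)])
E
python3 - <<'E'
from h import *
from ring import T
from scipy.spatial.transform import Rotation as R
state(); o=monitor.get_obs(); y=R.from_quat(o["ee_rot"]).as_matrix()[:,1]; print("yaw",np.degrees(np.arctan2(y[1],y[0])), o["grip_width"])
prev=None
for th in [135.2]+list(np.arange(140,216,6))+[215,216,217]:
    q=T(th,.0205); print(th,q.round(4),None if prev is None else (q-prev).round(4)); prev=q
E
```

```text
{'clock': 10.783, 'position': [0.573, 0.012, 0.157], 'ee_rot': [-0.651, 0.272, 0.655, 0.271], 'ft_force': [0.177, -0.749, 0.238], 'grip_width': 0.006, 'joint_pos': [0.183, 0.296, -0.336, 1.68, 0.103, 1.189, -2.537]}
yaw -135.1159007711493 0.005530917309614717
135.2 [0.5624 0.0016] None
140 [ 0.5574 -0.0014] [-0.0051 -0.003 ]
146 [ 0.5514 -0.0057] [-0.0059 -0.0043]
152 [ 0.546  -0.0106] [-0.0055 -0.0049]
158 [ 0.5411 -0.0161] [-0.0049 -0.0054]
164 [ 0.5367 -0.022 ] [-0.0043 -0.0059]
170 [ 0.5331 -0.0284] [-0.0037 -0.0064]
176 [ 0.5301 -0.0351] [-0.003  -0.0067]
182 [ 0.5278 -0.0421] [-0.0023 -0.007 ]
188 [ 0.5263 -0.0492] [-0.0015 -0.0072]
194 [ 0.5255 -0.0565] [-0.0008 -0.0073]
200 [ 0.5255 -0.0639] [-0.     -0.0073]
206 [ 0.5263 -0.0711] [ 0.0008 -0.0073]
212 [ 0.5278 -0.0783] [ 0.0015 -0.0072]
215 [ 0.5289 -0.0818] [ 0.001  -0.0035]
216 [ 0.5292 -0.083 ] [ 0.0004 -0.0012]
217 [ 0.5297 -0.0841] [ 0.0004 -0.0012]
```

>>> {"op": "step_arm", "data": {
  "increments": [
    [0.0,0,0,-0.03,0],
    [0.0,0,0,-0.02,0],
    [0.0,-0.007,-0.007,0,0],
    [0.0,-0.004,-0.0045,0,0],
    [0.0,-0.005,-0.003,0,0.084],
    [0.0,-0.006,-0.0043,0,0.105],
    [0.0,-0.0055,-0.0049,0,0.105],
    [0.0,-0.0049,-0.0054,0,0.105],
    [0.0,0,0,0,0]
  ]
}}

```text
clock: 11.53
position: [0.5417, -0.0187, 0.1119]
ee_rot: [0.695, -0.133, -0.693, -0.133]
ft_force: [0.3, -0.4, -0.2]
grip_width: -0.001
```

```bash
python3 - <<'E'
from h import *
from scipy.spatial.transform import Rotation as R
state(); o=monitor.get_obs(); y=R.from_quat(o["ee_rot"]).as_matrix()[:,1]; print("yaw",np.degrees(np.arctan2(y[1],y[0])), o["grip_width"])
p=camera("wrist"); a=camera("scene")
cv2.imwrite("pics/w4.png",np.hstack([cv2.resize(p["color"][:,:,::-1],(480,360)),cv2.resize(a["color"][150:260,180:280,::-1],(320,360))]))
E
```

```text
{'clock': 11.533, 'position': [0.542, -0.019, 0.112], 'ee_rot': [0.695, -0.133, -0.693, -0.133], 'ft_force': [0.293, -0.448, -0.166], 'grip_width': -0.001, 'joint_pos': [0.277, 0.276, -0.374, 1.81, 0.115, 1.074, -2.089]}
yaw -111.73430673119438 -0.0011354546625298777
```

View pics/w4.png

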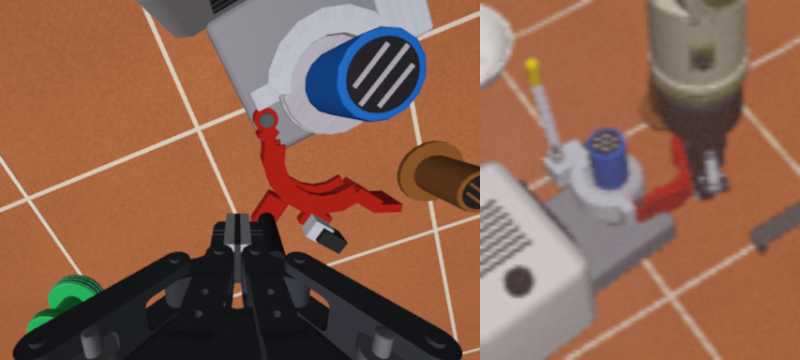

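>>> {"op": "step_arm", "data": {
  "increments": [
    [0.0,-0.0043,-0.0059,-0.003,0.105],
    [0.0,-0.0037,-0.0064,0,0.105],
    [0.0,-0.003,-0.0067,0,0.105],
    [0.0,-0.0023,-0.007,0,0.105],
    [0.0,-0.0015,-0.0072,0,0.105],
    [0.0,-0.0008,-0.0073,0,0.105],
    [0.0,0,-0.0073,0,0.105],
    [0.0,0.0004,-0.0036,0,0.052],
    [0.0,0.0004,-0.0036,0,0.052],
    [0.0,0,0,0,0]
  ]
}}

```text
clock: 12.47
position: [0.5272, -0.0726, 0.1076]
ee_rot: [0.689, 0.159, -0.689, 0.159]
ft_force: [-0.2, 0.1, 0.6]
grip_width: 0.002
```

>>> {"op": "step_arm", "data": {
  "increments": [
    [0.0,0.0005,-0.0024,0,0.035],
    [0.0,0.0005,-0.0024,0,0.035],
    [0.0,0,0,0,0]
  ]
}}

```text
clock: 12.72
position: [0.528, -0.0769, 0.1074]
ee_rot: [0.683, 0.183, -0.683, 0.183]
ft_force: [-0.9, 1.3, -0.4]
grip_width: -0.003
```

>>> {"op": "step_arm", "data": {
  "increments": [
    [0.0,0.0007,-0.0014,0,0],
    [0.0,0.0007,-0.0014,0,0],
    [0.0,0,0,0,0]
  ]
}}

```text
clock: 12.97
position: [0.5292, -0.0798, 0.107]
ee_rot: [0.683, 0.183, -0.683, 0.183]
ft_force: [0.9, 0.6, 1.0]
grip_width: 0.002
```

>>> {"op": "step_arm", "data": {
  "increments": [
    [0.0,0.0006,-0.0008,0,0],
    [0.0,0,0,0,0]
  ]
}}

```text
clock: 13.13
position: [0.5296, -0.0806, 0.1069]
ee_rot: [0.683, 0.183, -0.683, 0.183]
ft_force: [-0.1, 1.0, 0.2]
grip_width: -0.003
```

>>> {"op": "step_arm", "data": {
  "increments": [
    [0.0,0.0006,-0.0008,0,0],
    [0.0,0,0,0,0]
  ]
}}

```text
clock: 13.3
position: [0.5299, -0.0811, 0.1068]
ee_rot: [-0.683, -0.184, 0.683, -0.183]
ft_force: [-1.6, 2.6, 2.9]
grip_width: -0.002
```

>>> {"op": "step_arm", "data": {
  "increments": [
    [0.0,0.0006,-0.0008,0,0],
    [0.0,0,0,0,0]
  ]
}}

```text
clock: 13.47
position: [0.5302, -0.0816, 0.1068]
ee_rot: [-0.683, -0.184, 0.683, -0.183]
ft_force: [-3.9, 4.2, 3.6]
grip_width: -0.001
```

>>> {"op": "step_arm", "data": {
  "increments": [
    [0.0,0.0006,-0.0008,0,0],
    [0.0,0,0,0,0]
  ]
}}

```text
clock: 13.63
position: [0.5305, -0.082, 0.1067]
ee_rot: [-0.682, -0.184, 0.683, -0.183]
ft_force: [-6.7, 5.1, 6.1]
grip_width: -0.001
```

>>> {"op": "step_arm", "data": {
  "increments": [
    [0.0,0.0004,-0.0006,0,0],
    [0.0,0,0,0,0],
    [0.0,0,0,0,0],
    [0.0,0,0,0,0],
    [0.0,-0.001,0.0015,0,0],
    [0.0,-0.004,0.006,0,0],
    [0.0,-0.012,0.016,0,0],
    [0.0,-0.01,0.01,0.03,0],
    [0.0,0,0,0.04,0],
    [0.0,0,0,0.04,0],
    [0.0,0,0,0.02,0],
    [0.0,0,0,0,0]
  ]
}}

```text
clock: 14.63
position: [0.5069, -0.0502, 0.2421]
ee_rot: [0.686, 0.182, -0.68, 0.185]
ft_force: [-0.2, -1.0, 0.1]
grip_width: 0.001
```

```bash
python3 - <<'E'
from h import *
state()
p=camera("wrist");P=pts(p);np.savez("w5.npz",P=P,**p)
im=p["color"][...,::-1].copy()
for w in([.541,-.1012,.14],[.6357,-.1511,.112],[.6103,-.2388,.14]):
    q=proj(p,w); print(q.round(1)); cv2.drawMarker(im,tuple(int(i) for i in q.round()),(0,255,0),0,7,1)
cv2.imwrite("pics/w5.png",cv2.resize(im,(768,576),interpolation=cv2.INTER_CUBIC))
E
```

```text
{'clock': 14.633, 'position': [0.507, -0.05, 0.242], 'ee_rot': [0.686, 0.182, -0.68, 0.185], 'ft_force': [-0.22, -0.964, 0.118], 'grip_width': 0.001, 'joint_pos': [0.468, 0.095, -0.486, 1.731, 0.048, 1.318, -1.074]}
[315.7 185.8]
[405.7 121.8]
[476.  194.7]
```

View pics/w5.png

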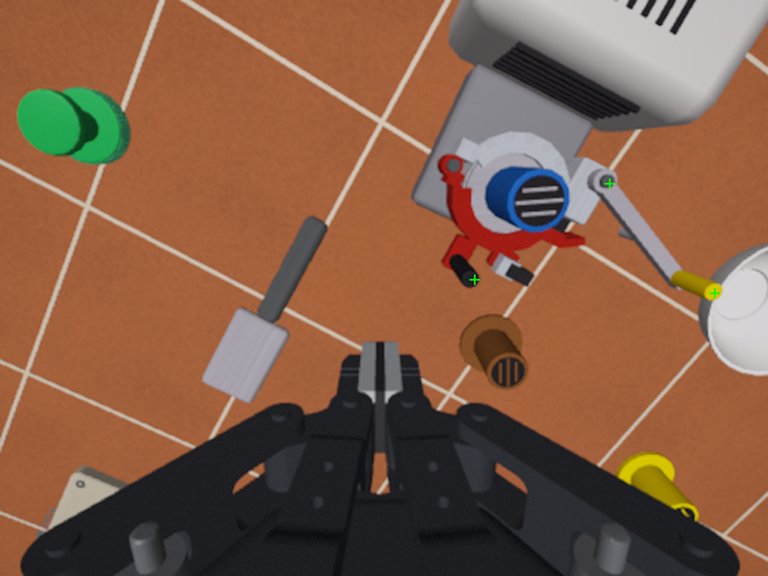

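>>> {"op": "step_arm", "data": {
  "increments": [
    [0.0,0.015,-0.0225,0,0.085],
    [0.0,0.0165,-0.025,0,0.085],
    [0.0,0.0165,-0.025,0,0.085],
    [0.0,0.0165,-0.025,0,0.085],
    [0.0,0.0165,-0.025,0,0.085],
    [0.0,0.0165,-0.025,0,0.085],
    [0.0,0.0165,-0.025,0,0.085],
    [0.0,0.0165,-0.025,0,0.085],
    [0.0,0.0015,0.0005,-0.02,0.08],
    [0.0,0,0,-0.03,0],
    [0.0,0,0,-0.03,0],
    [0.0,0,0,0,0]
  ]
}}

```text
clock: 15.68
position: [0.6329, -0.2463, 0.1485]
ee_rot: [-0.564, -0.427, 0.568, -0.42]
ft_force: [-1.4, 0.8, -1.5]
grip_width: 0.001
```

```bash
python3 - <<'E'
from h import *
from scipy.spatial.transform import Rotation as R
state(); o=monitor.get_obs(); y=R.from_quat(o["ee_rot"]).as_matrix()[:,1]; print("yaw -y_t",np.degrees(np.arctan2(-y[1],-y[0])))
V=np.array([.6357,-.1511]); prev=None
def T(th,off):
    th=np.radians(th); return V+.092*np.array([np.cos(th),np.sin(th)])-off*np.array([np.sin(th),-np.cos(th)])
for th in [253.9]+list(np.arange(250,200,-5))+[202,199,196,193,190,188,186,184.4,182]:
    q=T(th,.0205); print(th,q.round(4),None if prev is None else (q-prev).round(4)); prev=q
E
```

```text
{'clock': 15.683, 'position': [0.633, -0.246, 0.148], 'ee_rot': [-0.564, -0.427, 0.568, -0.42], 'ft_force': [-1.398, 0.823, -1.458], 'grip_width': 0.001, 'joint_pos': [0.607, 0.548, -0.437, 1.373, 0.231, 1.283, -0.128]}
yaw -y_t 163.61478743394878
253.9 [ 0.6299 -0.2452] None
250 [ 0.6235 -0.2446] [-0.0064  0.0006]
245 [ 0.6154 -0.2431] [-0.0081  0.0014]
240 [ 0.6075 -0.241 ] [-0.0079  0.0021]
235 [ 0.5997 -0.2382] [-0.0077  0.0028]
230 [ 0.5923 -0.2348] [-0.0075  0.0035]
225 [ 0.5851 -0.2306] [-0.0071  0.0041]
220 [ 0.5784 -0.2259] [-0.0067  0.0047]
215 [ 0.5721 -0.2207] [-0.0063  0.0053]
210 [ 0.5663 -0.2149] [-0.0058  0.0058]
205 [ 0.561  -0.2086] [-0.0053  0.0063]
202 [ 0.5581 -0.2046] [-0.0029  0.004 ]
199 [ 0.5554 -0.2004] [-0.0027  0.0041]
196 [ 0.5529 -0.1962] [-0.0025  0.0043]
193 [ 0.5507 -0.1918] [-0.0022  0.0044]
190 [ 0.5487 -0.1873] [-0.002   0.0045]
188 [ 0.5474 -0.1842] [-0.0012  0.0031]
186 [ 0.5463 -0.1811] [-0.0011  0.0031]
184.4 [ 0.5455 -0.1786] [-0.0008  0.0025]
182 [ 0.5445 -0.1748] [-0.0011  0.0038]
```

>>> {"op": "step_arm", "data": {
  "increments": [
    [0.0,0.005,0,0,0],
    [0.0,0,0,-0.02,0],
    [0.0,0,0,-0.015,0],
    [0.0,0,0,0,0]
  ]
}}

```text
clock: 16.02
position: [0.6414, -0.2468, 0.1208]
ee_rot: [-0.566, -0.424, 0.566, -0.423]
ft_force: [-0.2, -0.4, -0.8]
grip_width: -0.002
```

>>> {"op": "step_arm", "data": {
  "increments": [
    [0.0,-0.009,0.001,-0.004,0],
    [0.0,-0.009,0.001,0,-0.06],
    [0.0,-0.008,0.0014,0,-0.087],
    [0.0,-0.008,0.0021,0,-0.087],
    [0.0,-0.0077,0.0028,0,-0.087],
    [0.0,-0.0075,0.0035,0,-0.087],
    [0.0,-0.0071,0.0041,0,-0.087],
    [0.0,0,0,0,0]
  ]
}}

```text
clock: 16.68
position: [0.586, -0.2309, 0.1206]
ee_rot: [0.654, 0.27, -0.653, 0.272]
ft_force: [-0.3, 0.1, -0.1]
grip_width: -0.001
```

>>> {"op": "step_arm", "data": {
  "increments": [
    [0.0,-0.0067,0.0047,0,-0.087],
    [0.0,-0.0063,0.0053,0,-0.087],
    [0.0,-0.0058,0.0058,0,-0.087],
    [0.0,-0.0053,0.0063,0,-0.087],
    [0.0,0,0,0,0]
  ]
}}

```text
clock: 17.1
position: [0.5621, -0.2081, 0.1197]
ee_rot: [0.691, 0.155, -0.689, 0.155]
ft_force: [-0.2, 0.4, -0.5]
grip_width: -0.003
```

```bash
python3 - <<'E'
from h import *
state()
p=camera("wrist");a=camera("scene")
cv2.imwrite("pics/w6.png",np.hstack([cv2.resize(p["color"][:,:,::-1],(480,360)),cv2.resize(a["color"][150:260,180:280,::-1],(320,360))]))
E
```

```text
{'clock': 17.1, 'position': [0.562, -0.208, 0.12], 'ee_rot': [0.691, 0.155, -0.689, 0.155], 'ft_force': [-0.187, 0.449, -0.454], 'grip_width': -0.003, 'joint_pos': [0.538, 0.379, -0.32, 1.654, 0.129, 1.127, -0.945]}
```

View pics/w6.png

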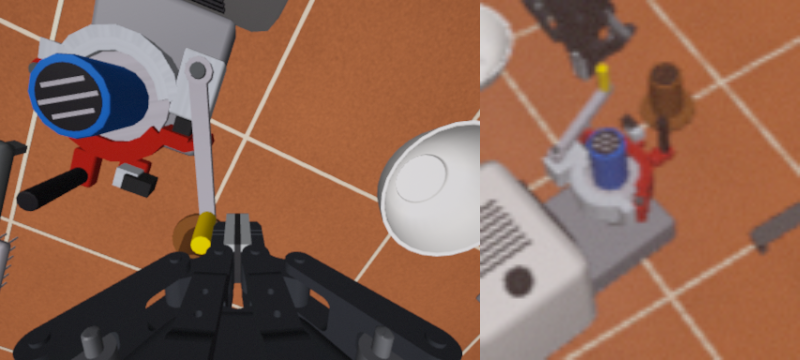

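>>> {"op": "step_arm", "data": {
  "increments": [
    [0.0,-0.0015,0.002,-0.003,-0.026],
    [0.0,-0.0014,0.002,0,-0.026],
    [0.0,-0.0014,0.002,0,-0.026],
    [0.0,-0.0013,0.002,0,-0.026],
    [0.0,0,0,0,0]
  ]
}}

```text
clock: 17.62
position: [0.5562, -0.2015, 0.1153]
ee_rot: [0.697, 0.12, -0.697, 0.12]
ft_force: [0.7, -0.1, -0.5]
grip_width: -0.0
```

>>> {"op": "step_arm", "data": {
  "increments": [
    [0.0,-0.0012,0.0021,0,-0.026],
    [0.0,-0.0012,0.0021,0,-0.026],
    [0.0,0,0,0,0]
  ]
}}

```text
clock: 17.87
position: [0.5537, -0.1976, 0.1153]
ee_rot: [0.7, 0.101, -0.7, 0.102]
ft_force: [-0.2, -2.1, -0.2]
grip_width: 0.0
```

>>> {"op": "step_arm", "data": {
  "increments": [
    [0.0,-0.0011,0.0022,0,-0.026],
    [0.0,0,0,0,0]
  ]
}}

```text
clock: 18.03
position: [0.5525, -0.1954, 0.1152]
ee_rot: [0.701, 0.092, -0.701, 0.092]
ft_force: [-0.3, -3.0, 2.2]
grip_width: 0.002
```

>>> {"op": "step_arm", "data": {
  "increments": [
    [0.0,-0.0011,0.0022,0,-0.026],
    [0.0,-0.001,0.0022,0,-0.026],
    [0.0,0,0,0,0]
  ]
}}

```text
clock: 18.28
position: [0.5502, -0.1913, 0.1152]
ee_rot: [0.703, 0.073, -0.703, 0.074]
ft_force: [-0.7, -4.0, 1.2]
grip_width: -0.006
```

>>> {"op": "step_arm", "data": {
  "increments": [
    [0.0,-0.0008,0.0022,0,-0.026],
    [0.0,0,0,0,0]
  ]
}}

```text
clock: 18.45
position: [0.5493, -0.1891, 0.1151]
ee_rot: [-0.704, -0.064, 0.704, -0.065]
ft_force: [-1.3, -4.4, 0.8]
grip_width: -0.001
```

>>> {"op": "step_arm", "data": {
  "increments": [
    [0.0,-0.0007,0.0022,0,-0.026],
    [0.0,0,0,0,0]
  ]
}}

```text
clock: 18.62
position: [0.5487, -0.1857, 0.1149]
ee_rot: [0.705, 0.056, -0.705, 0.055]
ft_force: [0.0, -0.1, -0.6]
grip_width: -0.0
```

>>> {"op": "step_arm", "data": {
  "increments": [
    [0.0,-0.0005,0.0015,0,-0.017],
    [0.0,0,0,0,0]
  ]
}}

```text
clock: 18.78
position: [0.5483, -0.1836, 0.1148]
ee_rot: [0.705, 0.05, -0.705, 0.049]
ft_force: [0.0, -0.6, 0.3]
grip_width: 0.004
```

>>> {"op": "step_arm", "data": {
  "increments": [
    [0.0,-0.0005,0.0015,0,-0.017],
    [0.0,0,0,0,0]
  ]
}}

```text
clock: 18.95
position: [0.5477, -0.1823, 0.1148]
ee_rot: [0.706, 0.043, -0.706, 0.043]
ft_force: [0.1, 1.0, -0.7]
grip_width: -0.003
```

>>> {"op": "step_arm", "data": {
  "increments": [
    [0.0,-0.0005,0.0015,0,-0.017],
    [0.0,0,0,0,0]
  ]
}}

```text
clock: 19.12
position: [0.5471, -0.1811, 0.1148]
ee_rot: [0.706, 0.037, -0.706, 0.037]
ft_force: [-0.6, -0.1, -0.7]
grip_width: 0.001
```

>>> {"op": "step_arm", "data": {
  "increments": [
    [0.0,-0.0004,0.0015,0,-0.017],
    [0.0,0,0,0,0]
  ]
}}

```text
clock: 19.28
position: [0.5466, -0.1796, 0.1148]
ee_rot: [-0.706, -0.031, 0.706, -0.031]
ft_force: [-0.5, -0.3, -0.4]
grip_width: -0.0
```

>>> {"op": "step_arm", "data": {
  "increments": [
    [0.0,-0.0002,0.0015,0,-0.01],
    [0.0,0,0,0,0]
  ]
}}

```text
clock: 19.45
position: [0.5464, -0.178, 0.1148]
ee_rot: [-0.706, -0.027, 0.707, -0.027]
ft_force: [-0.5, 0.2, -0.5]
grip_width: 0.0
```

>>> {"op": "step_arm", "data": {
  "increments": [
    [0.0,-0.0002,0.0015,0,-0.01],
    [0.0,0,0,0,0]
  ]
}}

```text
clock: 19.62
position: [0.5461, -0.1767, 0.1148]
ee_rot: [-0.707, -0.024, 0.707, -0.024]
ft_force: [-0.8, -0.7, -0.2]
grip_width: -0.002
```

>>> {"op": "step_arm", "data": {
  "increments": [
    [0.0,-0.0002,0.0015,0,-0.01],
    [0.0,0,0,0,0]
  ]
}}

```text
clock: 19.78
position: [0.5459, -0.1753, 0.1148]
ee_rot: [-0.707, -0.02, 0.707, -0.02]
ft_force: [-0.5, -1.6, -0.2]
grip_width: 0.004
```

>>> {"op": "step_arm", "data": {
  "increments": [
    [0.0,0,0.001,0,0],
    [0.0,0,0,0,0]
  ]
}}

```text
clock: 19.95
position: [0.5459, -0.175, 0.1148]
ee_rot: [-0.707, -0.02, 0.707, -0.021]
ft_force: [-0.9, -4.1, 0.0]
grip_width: -0.007
```

>>> {"op": "step_arm", "data": {
  "increments": [
    [0.0,0,0.001,0,0],
    [0.0,0,0,0,0]
  ]
}}

```text
clock: 20.12
position: [0.5458, -0.1743, 0.1148]
ee_rot: [-0.707, -0.02, 0.707, -0.021]
ft_force: [-1.3, -5.8, -0.6]
grip_width: 0.002
```

>>> {"op": "step_arm", "data": {
  "increments": [
    [0.0,0,0.001,0,0],
    [0.0,0,0,0,0]
  ]
}}

```text
clock: 20.28
position: [0.5458, -0.174, 0.1148]
ee_rot: [-0.707, -0.019, 0.707, -0.021]
ft_force: [-1.1, -6.9, -1.0]
grip_width: -0.005
```

>>> {"op": "step_arm", "data": {
  "increments": [
    [0.0,0,0.001,0,0],
    [0.0,0,0.001,0,0],
    [0.0,0,0,0,0]
  ]
}}

```text
clock: 20.53
position: [0.5456, -0.1732, 0.1149]
ee_rot: [-0.707, -0.018, 0.707, -0.021]
ft_force: [-1.4, -9.9, -1.9]
grip_width: 0.0
```

>>> {"op": "step_arm", "data": {
  "increments": [
    [0.0,0,0.001,0,0],
    [0.0,0,0,0,0]
  ]
}}

```text
clock: 20.7
position: [0.5456, -0.1729, 0.1149]
ee_rot: [-0.707, -0.018, 0.707, -0.021]
ft_force: [0.0, -12.9, -0.4]
grip_width: -0.001
```

>>> {"op": "step_arm", "data": {
  "increments": [
    [0.0,0,0.001,0,0],
    [0.0,0,0,0,0]
  ]
}}

```text
clock: 20.87
position: [0.5456, -0.1726, 0.1149]
ee_rot: [0.707, 0.018, -0.707, 0.021]
ft_force: [-1.7, -15.4, -1.6]
grip_width: -0.005
```

15 N reached on the rest; hold it briefly, then back off gently, lift away and check.

>>> {"op": "step_arm", "data": {
  "increments": [
    [0.0,0,0,0,0],
    [0.0,0,0,0,0],
    [0.0,0,0,0,0],
    [0.0,0,0,0,0],
    [0.0,0,0,0,0]
  ]
}}

```text
clock: 21.28
position: [0.5456, -0.1727, 0.1149]
ee_rot: [0.707, 0.018, -0.707, 0.021]
ft_force: [-0.8, -14.5, -1.6]
grip_width: 0.003
```

>>> {"op": "step_arm", "data": {
  "increments": [
    [0.0,0,-0.003,0,0],
    [0.0,0,-0.004,0,0],
    [0.0,0,-0.008,0,0],
    [0.0,0,-0.015,0,0],
    [0.0,0,-0.01,0.02,0],
    [0.0,-0.01,0,0.035,0],
    [0.0,-0.02,0,0.035,0],
    [0.0,-0.02,0,0.035,0],
    [0.0,-0.01,0,0.01,0],
    [0.0,0,0,0,0],
    [0.0,0,0,0,0]
  ]
}}

```text
clock: 22.2
position: [0.4864, -0.2082, 0.2505]
ee_rot: [0.707, 0.02, -0.706, 0.021]
ft_force: [-0.4, 0.4, -0.1]
grip_width: 0.002
```

```bash
python3 - <<'E'
from h import *
from scipy.optimize import least_squares
state()
M=np.array([[np.cos(.0886),-np.sin(.0886)],[np.sin(.0886),np.cos(.0886)]]);t=np.array([.5996,-.106])
for n in("wrist","side","scene"):
    p=camera(n);P=pts(p); hsv=cv2.cvtColor(p["color"],cv2.COLOR_RGB2HSV); Z=P[...,2]
    b=(hsv[...,0]>103)&(hsv[...,0]<132)&(hsv[...,1]>110)&(np.hypot(P[...,0]-.6,P[...,1]+.106)<.05)
    w=P[b&(Z>.09)&(Z<.138)]
    if len(w)>10:
        r=least_squares(lambda c:np.hypot(w[:,0]-c[0],w[:,1]-c[1])-.019,[.6,-.106],loss="soft_l1",f_scale=.001); print(n,len(w),((r.x-t)@M).round(4))
    top=P[(np.hypot(P[...,0]-.6,P[...,1]+.106)<.022)&(Z>.13)&(Z<.15)]; print("top z",np.median(top[:,2]))
    if n=="wrist":
        im=p["color"][...,::-1].copy()
        for w in([.541,-.1012,.14],[.5440,-.1581,.14],[.6357,-.1511,.112]):
            q=proj(p,w); print(q); cv2.drawMarker(im,tuple(int(i) for i in q.round()),(0,255,0),0,7,1)
        cv2.imwrite("pics/w7.png",cv2.resize(im,(768,576),interpolation=cv2.INTER_CUBIC))
        for nm,h0,h1,s in(("yellow",20,35,150),):
            m=(hsv[...,0]>h0)&(hsv[...,0]<h1)&(hsv[...,1]>s)&(Z>.11)&(Z<.145); y=P[m&(Z>.137)]; c=y.mean(0)[:2]; l=(c-t)@M; d=l-[.032,-.048]; print("yellow",len(y),l,"latch",np.arctan2(d[1],d[0])%(2*np.pi)-np.arctan2(.001,-.092))
E
```

```text
{'clock': 22.2, 'position': [0.486, -0.208, 0.25], 'ee_rot': [0.707, 0.02, -0.706, 0.021], 'ft_force': [-0.398, 0.356, -0.107], 'grip_width': 0.002, 'joint_pos': [0.558, 0.123, -0.261, 1.676, 0.032, 1.344, -1.221]}
wrist 596 [ 0.0007 -0.0003]
top z 0.14124758132385412
[137.34854896 123.25624682]
[200.25907713 123.69265813]
[198.34617474  17.01464932]
yellow 135 [-0.05898408 -0.04553674] latch -0.01619772575640832
side 209 [ 0.0001 -0.0001]
top z 0.13855042539589918
scene 45 [-0.0002 -0.0021]
top z 0.1406533668844177
```

View pics/w7.png

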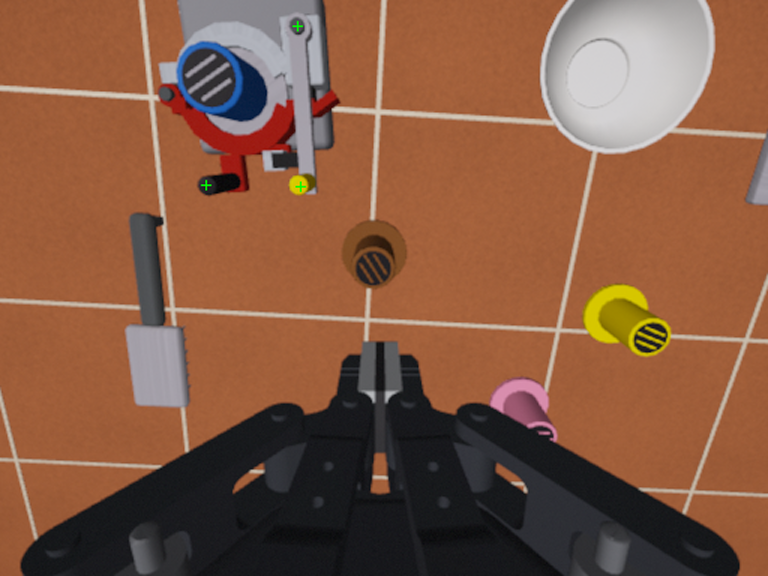

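The markers for the shut position lie on both posts: black at (207,185), yellow at (300,186). The nozzle is home, the lever rests on its bumper and the arm is clear, so I'm handing in.

```bash
python3 -c "
from h import *
print(ticket.hand_in())"
```

```text
the job is handed in; nothing more can be done
None
```

I fitted the blue nozzle, swung the clamp shut, latched it and handed the job in at about 22 s; no verdict was reported.

- **Nozzle:** I set it down about 22 mm short and slid it in until it stopped, at roughly 9 N on any axis. The last pictures put it within 1 mm of the outlet axis (wrist and side cameras), with its top at 141 mm as it should be. The scene camera disagreed slightly, showing 2 mm of sideways offset. That is still inside the 4 mm limit, and I judged it to be noise because that camera sees only a few pixels of the tube.
- **Red clamp half:** I swung it by its post to the rubber pad, where I felt about 8 N. I then let go and left it for the latch to draw shut. In the last wrist picture its post lies on the calculated shut position. I checked this by eye and did not measure the angle.
- **Latch lever:** I pushed it over the ramp, where it took about 4–5 N. It then ran free and met its rest at about -0.02 to -0.04 rad. I pressed it there at about 15 N for about 0.5 s. After release it measured -0.016 rad.
- **Surroundings:** The arm ended clear, with about zero force. It never worked near the grooming things, and the bowl and brush look undisturbed in the last picture. I did not measure their positions again.

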